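# Set the portion stop of a wire cheese cutter and push the cheese up to it

## Robot

A 6-joint arm with a two-finger parallel gripper is mounted at the origin on the work surface. World frame = base frame: x ahead of the robot, y to its left, z up, the work surface at z = 0. Lengths are in m, angles in rad, forces in N, time in s.
With the tool pointing down it reaches from about 0.3 to 0.775 m from the base axis. Payload 14.6 kg.
Tool frame: the origin (TCP) lies on the front face of the gripper's body, between the roots of the fingers; the fingertips stand 97 mm ahead of it and the grasp point (between the pads) lies 78 mm ahead of it; z points along the fingers, y is the direction in which the jaws open and shut (so a half turn about z gives the same grasp; the last joint's range is limited). The gripper opens to 94 mm and grips with 3 to 60 N. Pads are 16 mm wide; open, the fingers measure 119 mm over their backs; the gripper's body (75 mm by 177 mm) begins 78 mm behind the grasp point.
Start: joints at [-1.169, 0.3, 1.521, -0, 1.321, -0.067], TCP at [0.248, -0.491, 0.303] pointing down, gripper open.
Joint ranges: [-3.03, 3.03], [-0.79, 2.21], [0.23, 2.52], [-1.04, 4.18], [0, 3.07], [-2.55, 2.55]. Speed limits (rad/s): [2.22, 2.22, 2.57, 3.14, 3.14, 3.14].

## Interface

Orientations are given as [roll, pitch, yaw] about the fixed x, y, z axes, in that order (R = Rz(yaw) Ry(pitch) Rx(roll)).
In Python, from station import ctrl gives the robot as it stands. The module is installed in compiled form; this text tells all that it offers.
- The arm moves only by the shell command python3 -m pendant 'ROWS' [FORCE]. ROWS is JSON, a list of rows, each an object of numbers: "rx", "ry", "rz": the turn, a rotation vector about the tool's x, y, z each as a share of 4 degrees, from -1 to 1; "tx", "ty", "tz": the shift along the tool's x, y, z each as a share of 0.04 m, from -1 to 1; "grip": the gripper command: -1 is fully open, 1 is shut, values between are in proportion. A call has 1 to 8 rows; each row shifts and turns the pose as measured when the row begins, along the tool's axes as they then stand; what a row does not reach is not made up. A row lasts 1/12 s, in which the tool goes at most 41.7 mm and 7.16 degrees, less where a joint would pass 70% of its speed; a pose out of reach is approached as far as the arm can. A call with a number of a shift or a turn outside -1 to 1 is refused whole. A call with a gripper value outside its range is refused whole. The fingers move at their own pace and stop on an object; FORCE is the grip in N (left out, the last holds). Time passes only in rows, so rows that do not move let the fingers close. It gives the time, the measured TCP pose, the force and the opening at its end, in the units of the state.
- ctrl.get_obs(): the state, without advancing time (a new reading comes with each control period).
- ctrl.camera(name): name is "side" or "top" or "wrist"; returns a dict with "pixels" (384x512x3 uint8, blue, green, red), "fx", "fy", "cx", "cy" (pixels), "world_from_camera" (4x4, takes a point from camera to world coordinates). Camera axes: x right, y up, looking along -z (the intrinsics and any distortion apply to the point x, -y, -z); pixel columns grow to the right and rows downward; lengths in m; the calibration is good to about 2 mm. The wrist camera is an equidistant fisheye: a pixel r from the principal point sees the ray r / f radians off the axis. A picture is of the moment at which its call begins. There is no depth.
- ctrl.hand_in(): hands the job in, once; it reports no verdict.
The state is a dict: "time_s": time; "qpos": joint angles; "joint_vel": joint speeds; "tau": joint torques, N m; "ee_pos": TCP position; "eef_rot": TCP orientation; "force": force on the tool from outside, world axes, zero at the start; "moment": the same for the moment, N m; "grip_width": finger opening in m.
Only numpy, scipy, OpenCV 4.12 (cv2) and the standard library are available. Lean on these libraries where they do the work, as an engineer would, in place of code of your own. Each camera call takes 0.05 s, during which the arm holds its last target.

## Task

Get the cheese cutter ready for the next cut. Push the sliding portion stop along its rail towards the wire line until it clicks down into the middle one of its three notches, then push the block of cheese flat against the fence and along it until its end rests against the stop. Only push with the fingertips: do not pick anything up, leave the other things on the counter where they are, and finish clear of everything.

Things in the scene. Friction and masses are not known exactly. Their poses are not given: they have to be found in the camera images.
- portioner: Wire cheese cutter fixed on the counter, 270 mm deep (x) by 500 mm (y). Origin: centre of its underside, on the counter, in line with the wire; x points away from the robot to the fence, y left along the fence, both turned by its yaw. White board, top at z = 30 mm, x = -124 to 80, y = -240 to 245 mm. The wire bow is swung up, fixed behind the fence at y = 0, x = 120 to 220 mm, 375 mm high.
- fence_foot (a point): Foot of the fence's front face at the wire line (dark groove across the board): cutter's x = 80, y = 0, z = 30 mm; axes as the cutter's. The steel fence runs straight along the whole board, up to z = 75 mm.
- middle_notch (a point): Where the stop's face stands when the stop is in the middle notch: cutter's x = 0, y = -60 mm, on the board's top. The notched rail, top at z = 85 mm, lies on the fence right of the wire line. Three fine lines across the board at y = -30, -60 and -90 mm show where the face stands in the three notches.
- stop_face (a point): Foot of the portion stop's left face (towards the wire line) at the cutter's x = 0, on the board's top. The stop is an upright steel plate 6 mm thick across the board, x = -30 to 78, z = 34 to 70 mm of the cutter. Its saddle on the rail reaches 44 mm to the right of the face, x = 60 to 108, up to z = 108 mm; the knob on it to 135 mm.
- stop_back (a point): Middle of the free part of the stop plate's right side, the side to push on: 6 mm right of the face, cutter's x = 0, z = 52 mm. The board to the right of it is free.
- portion_stop (a joint): Travel of the stop along the rail, m, growing to the left (cutter's +y); its face is at y = travel - 0.185. Starts between 0 and 0.055; the notches hold it at 0.095, 0.125 (middle) and 0.155, with 0.3 mm of play either way; ends at 0.172. Plain rail takes about 3 N. Each notch has a square step on the right: a stop in or past it cannot be pushed back to the right.
- index_plunger (a joint): Height of the sprung plunger (black knob on the stop's saddle), m: about 0 on plain rail, -0.006 in a notch. It falls in over the last 5 mm before a notch's place and the push drops to nothing. The notch's left side is a ramp 11 mm long that takes about 10 N to climb slowly; a stop let go part way up slides back into the notch.
- cheese: Block of hard cheese, 60 mm wide (x), 140 mm long (y), 50 mm high, about 0.45 kg, loose on the board left of the wire line, 12 to 30 mm off the fence, a little askew. Origin: centre of its underside. Sliding it takes 2 to 4 N. Flat against the fence its centre is at the cutter's x = 50 mm; with its end against the stop in the middle notch, at y = +10 mm.
- glass_cup: Glass cup, 72 mm across, 95 mm high, off the cutter's left end; origin at the centre of its underside. Leave it.
- canister: Steel canister with twist cap, 92 mm across, 153 mm high, off the cutter's right end; origin at the centre of its underside. Leave it.
- pan_lid: Aluminium saucepan lid, 160 mm across, 51 mm high with its knob, behind the cutter on the right; origin at the centre of its underside. Leave it.
- scoop: Red plastic measuring scoop, 62 mm across, 45 mm high, flat handle 95 mm long along its +y, behind the cutter on the left; origin at the centre of the cup's underside. Leave it.
Mind the look-alikes: they are no part of the job. Of the things like the cheese, leave any that is blue; of the rest the smaller one is meant.

How it is judged:
By the outcome, as a careful person would: the job done as asked, in the order asked, and still so for the second after the job is handed in, with the robot touching nothing.
It also fails if it takes over 64 s, if anything falls off the work surface, if the arm or the gripper's body presses on something with over 40 N, if the wrist force passes 120 N, or if a joint passes its speed limit or range.

## Working session

There is one attempt and no reset: what is moved stays moved. The work goes in short steps, Python scripts to look and compute and a shell command to move; the robot and the scene stay as the last step left them, time stands still between calls to the robot, and variables do not carry over. Pictures are saved under pics/ and viewed, and the job is handed in when it is done.

```bash
mkdir -p pics; ls
cat > h.py <<'E'
from station import ctrl
import numpy as np, cv2
def shot(n,f):
    c=ctrl.camera(n); cv2.imwrite('pics/'+f,c['pixels']); np.save('pics/'+f+'.npy',c,allow_pickle=True); return c
def load(f): return np.load('pics/'+f+'.npy',allow_pickle=True).item()
def pt(c,u,v,z):
    T=np.array(c['world_from_camera']); d=np.array([(u-c['cx'])/c['fx'],-(v-c['cy'])/c['fy'],-1.]); w=T[:3,:3]@d; o=T[:3,3]
    return o+w*(z-o[2])/w[2]
def proj(c,p):
    T=np.array(c['world_from_camera']); q=T[:3,:3].T@(np.array(p)-T[:3,3]); return c['cx']+c['fx']*q[0]/-q[2], c['cy']-c['fy']*q[1]/-q[2]
E
python3 - <<'E'
from h import *
o=ctrl.get_obs(); print(o)
for n in('top','side'):
    c=shot(n,n+'0.png'); print(n,{k:v for k,v in c.items() if k!='pixels'})
E
```

```text
pics
{'time_s': 0.0, 'qpos': array([-1.16858012e+00,  3.00495153e-01,  1.52154815e+00, -1.07435871e-05,
        1.32070991e+00, -6.65956875e-02]), 'joint_vel': array([-0.00078285, -0.0006199 ,  0.00012612, -0.00108323, -0.00185587,
       -0.00024828]), 'tau': array([-3.44359971e-03, -5.31816852e+01, -3.52738345e+01,  7.07440870e-02,
        2.44933198e-02, -9.54093798e-05]), 'ee_pos': array([ 0.24844765, -0.49053015,  0.302087  ]), 'eef_rot': array([-3.14043397e+00, -6.68482627e-05,  4.68814517e-01]), 'force': array([-0.69081845,  0.5730353 ,  0.03249057]), 'moment': array([-0.05363691, -0.07836266, -0.02949711]), 'grip_width': 0.09416013544381893}
top {'fx': 434.50942719940514, 'fy': 434.50942719940514, 'cx': 257.3475173073466, 'cy': 189.4776373211259, 'world_from_camera': array([[-0.01376092,  0.98800419, -0.15381272,  0.29024405],
       [-0.99975948, -0.01622233, -0.014759  ,  0.00837615],
       [-0.01707716,  0.15357263,  0.98798979,  1.44603591],
       [ 0.        ,  0.        ,  0.        ,  1.        ]])}
side {'fx': 408.66839306024076, 'fy': 408.66839306024076, 'cx': 250.05454553804552, 'cy': 187.7535160123881, 'world_from_camera': array([[ 0.99694906,  0.06424802, -0.0443257 ,  0.4267513 ],
       [-0.07600314,  0.66968085, -0.73874968, -0.99216134],
       [-0.01777914,  0.73986469,  0.67252074,  0.96322499],
       [ 0.        ,  0.        ,  0.        ,  1.        ]])}
```

View pics/top0.png

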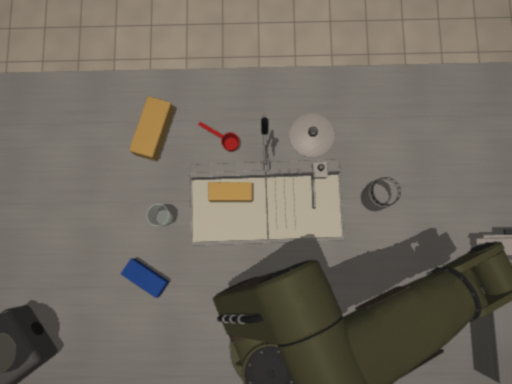

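View pics/side0.png

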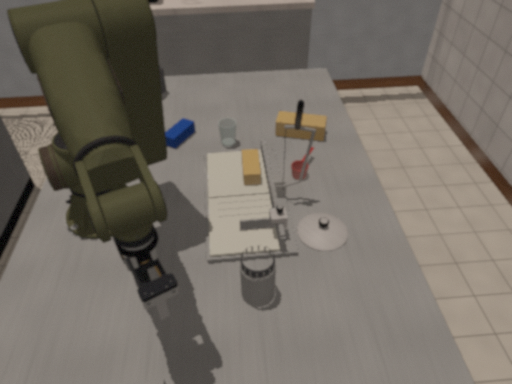

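Run:
```python
from h import *
i=load('top0.png')['pixels']
cv2.imwrite('pics/t_c.png',cv2.resize(i[100:250,120:380],None,fx=3,fy=3,interpolation=cv2.INTER_CUBIC))
i=load('side0.png')['pixels']
cv2.imwrite('pics/s_c.png',cv2.resize(i[60:260,120:380],None,fx=3,fy=3,interpolation=cv2.INTER_CUBIC))
```

```text
(no output)
```

View pics/t_c.png

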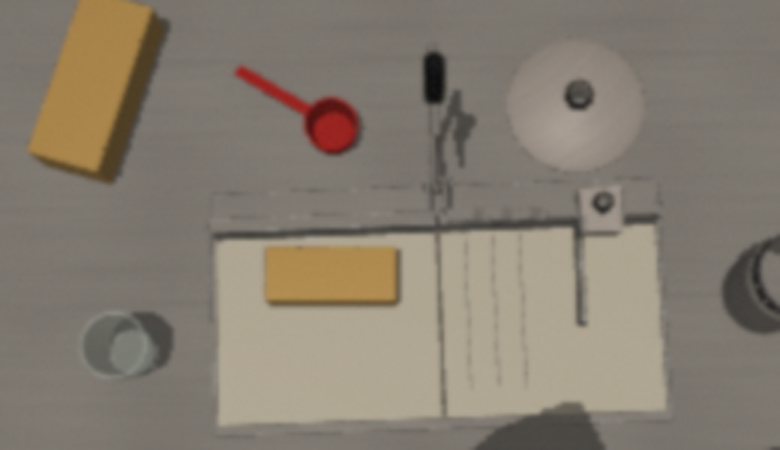

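View pics/s_c.png

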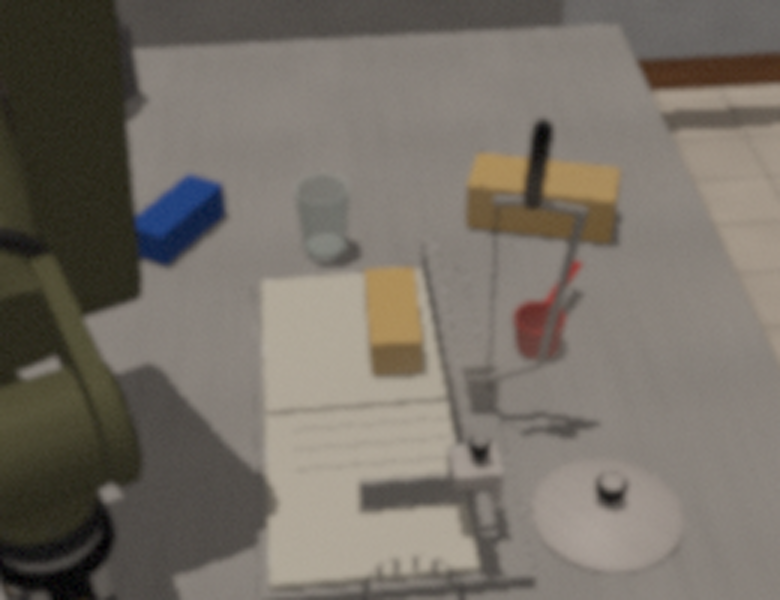

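```bash
cat >> h.py <<'E'
from scipy.optimize import least_squares
def fit(c,P,Q):  # P cutter pts, Q pixels -> x,y,yaw
    def w(s,p): 
        a=s[2]; return [s[0]+np.cos(a)*p[0]-np.sin(a)*p[1], s[1]+np.sin(a)*p[0]+np.cos(a)*p[1], p[2]]
    r=least_squares(lambda s:np.concatenate([np.array(proj(c,w(s,p)))-q for p,q in zip(P,Q)]),[.5,0,0])
    return r
E
python3 - <<'E'
from h import *
def loc(s,p):
    d=np.array(p[:2])-s[:2]; a=s[2]; return np.array([np.cos(a)*d[0]+np.sin(a)*d[1],-np.sin(a)*d[0]+np.cos(a)*d[1]])*1000
def go(f,off,sc,Q,P,ch,cl):
    c=load(f); t=lambda q:(np.array(q)+.5)/sc-.5+off
    P=np.array(P)/1000.
    r=fit(c,P,[t(q) for q in Q]); print(f,r.x,np.round(r.fun,2))
    for q in ch: p=pt(c,*t(q),.08); print('cheese',p.round(4),loc(r.x,p).round(1))
    for q,z in cl: p=pt(c,*t(q),z); print('other',q,p.round(4),loc(r.x,p).round(1))
    return r.x
go('top0.png',np.array([120,100]),3,[(219,427),(666,411),(445,416)],[(-124,245,30),(-124,-240,30),(-124,0,30)],
 [(265,247),(397,247),(397,302),(265,302)],[((438,225),.03),((579,325),.07),((587,325),.07),((579,225),.07),((467,388),.03),((497,388),.03),((527,388),.03),((602,202),.135),((578,186),.108),((622,233),.108)])
go('side0.png',np.array([120,60]),3,[(262,280),(268,585),(265,411),(447,398)],[(-124,245,30),(-124,-240,30),(-124,0,30),(80,0,30)],
 [(366,270),(414,268),(422,346),(370,348)],[((362,484),.07),((362,508),.034),((295,472),.03),((295,448),.03),((295,425),.03)])
E
```

```text
top0.png [4.71820892e-01 3.36363949e-04 2.11983275e-02] [-0.24 -0.31  0.38 -0.35 -0.14  0.65]
cheese [0.5297 0.1862 0.08  ] [ 61.8 184.6]
cheese [0.5273 0.0455 0.08  ] [56.5 44. ]
cheese [0.4684 0.0462 0.08  ] [-2.5 45.9]
cheese [0.4706 0.186  0.08  ] [  2.7 185.6]
other (438, 225) [0.5599 0.0013 0.03  ] [88.1 -0.9]
other (579, 325) [ 0.442 -0.146  0.07 ] [ -32.9 -145.7]
other (587, 325) [ 0.4419 -0.1545  0.07  ] [ -33.2 -154.1]
other (579, 225) [ 0.5497 -0.1496  0.07  ] [  74.7 -151.6]
other (467, 388) [ 0.3797 -0.0271  0.03  ] [-92.6 -25.5]
other (497, 388) [ 0.3793 -0.0596  0.03  ] [-93.8 -58. ]
other (527, 388) [ 0.3788 -0.0921  0.03  ] [-95.  -90.4]
other (602, 202) [ 0.561  -0.1664  0.135 ] [  85.6 -168.6]
other (578, 186) [ 0.5841 -0.1456  0.108 ] [ 109.2 -148.3]
other (622, 233) [ 0.5333 -0.1896  0.108 ] [  57.5 -191.2]
side0.png [0.46912872 0.00156996 0.0149747 ] [-0.12 -0.42  0.06 -0.42 -0.16  0.56  0.2   0.29]
cheese [0.4705 0.1832 0.08  ] [  4.1 181.6]
cheese [0.5279 0.1814 0.08  ] [ 61.4 179. ]
cheese [0.5238 0.0377 0.08  ] [55.2 35.3]
cheese [0.4662 0.0398 0.08  ] [-2.4 38.3]
other (362, 484) [ 0.4455 -0.1553  0.07  ] [ -26.  -156.5]
other (362, 508) [ 0.4443 -0.1548  0.034 ] [ -27.1 -156. ]
other (295, 472) [ 0.3772 -0.0941  0.03  ] [-93.4 -94.3]
other (295, 448) [ 0.3778 -0.0585  0.03  ] [-92.2 -58.7]
other (295, 425) [ 0.3785 -0.0231  0.03  ] [-91.  -23.3]
```

Cheese candidates in top0: large yellow block (151,128), blue block (145,277), small yellow block on the board (230,191). The small yellow one fits: it isn't blue, it's smaller than the other yellow one (140x60 mm measured), and it lies left of the wire line. The enlarged crop confirms it. The stop face is at cutter y≈-148 (travel ≈0.037). First I'll shut the gripper and square the tool.

```bash
python3 -m pendant '[{"rz":1,"grip":1},{"rz":1,"grip":1},{"rz":1,"grip":1},{"rz":1,"grip":1},{"rz":1,"grip":1},{"rz":1,"grip":1},{"rz":0.45,"grip":1},{"grip":1}]' 20
python3 - <<'E'
from h import *
c=load('top0.png')
for q in [(385,193)]:print(pt(c,*q,.153),pt(c,*q,.0))
o=ctrl.get_obs();print(o['ee_pos'],o['eef_rot'],o['grip_width'])
E
```

```text
[ 0.47460545 -0.35423786  0.153     ] [ 0.49642024 -0.39714459  0.        ]
[ 0.24844291 -0.49054677  0.30218371] [-3.14062835e+00 -5.09449570e-05  4.68803029e-01] 0.09396239413594822$[0]: bad value
```

```bash
python3 -m pendant '[{"rx":0,"ry":0,"rz":1,"tx":0,"ty":0,"tz":0,"grip":1}]' 20
```

```text
time_s: 0.18
ee_pos: [0.2484, -0.4905, 0.3018]
eef_rot: [-3.14, -0.0, 0.4]
force: [-0.4, -0.0, -0.1]
grip_width: 0.0899
```

```bash
python3 -m pendant '[{"rz":0.9,"tx":0,"grip":0.9}]' 20
```

```text
$[0]: bad value
```

```bash
python3 -m pendant '[{"rx":0,"ry":0,"rz":1,"tx":0,"ty":0,"tz":0,"grip":1},{"rx":0,"ry":0,"rz":1,"tx":0,"ty":0,"tz":0,"grip":1},{"rx":0,"ry":0,"rz":1,"tx":0,"ty":0,"tz":0,"grip":1},{"rx":0,"ry":0,"rz":1,"tx":0,"ty":0,"tz":0,"grip":1},{"rx":0,"ry":0,"rz":1,"tx":0,"ty":0,"tz":0,"grip":1},{"rx":0,"ry":0,"rz":0.5,"tx":0,"ty":0,"tz":0,"grip":1}]'
```

```text
time_s: 0.68
ee_pos: [0.2482, -0.4899, 0.2996]
eef_rot: [-3.136, 0.002, -0.005]
force: [0.6, 0.3, -0.1]
grip_width: 0.0509
```

```bash
python3 -m pendant '[{"rx":0,"ry":0,"rz":-0.33,"tx":0.7,"ty":-0.95,"tz":0,"grip":1},{"rx":0,"ry":0,"rz":0,"tx":0.7,"ty":-0.95,"tz":0,"grip":1},{"rx":0,"ry":0,"rz":0,"tx":0.7,"ty":-0.95,"tz":0,"grip":1},{"rx":0,"ry":0,"rz":0,"tx":0.7,"ty":-0.95,"tz":0,"grip":1},{"rx":0,"ry":0,"rz":0,"tx":0.7,"ty":-0.95,"tz":0,"grip":1},{"rx":0,"ry":0,"rz":0,"tx":0.7,"ty":-0.95,"tz":0,"grip":1},{"rx":0,"ry":0,"rz":0,"tx":0.7,"ty":-0.95,"tz":0,"grip":1},{"rx":0,"ry":0,"rz":0,"tx":0,"ty":0,"tz":0,"grip":1}]'
python3 - <<'E'
from h import *
print(ctrl.get_obs()['ee_pos'],ctrl.get_obs()['eef_rot'])
for n in('top','side','wrist'): shot(n,n+'1.png')
i=np.hstack([cv2.resize(load(n+'1.png')['pixels'],(400,300)) for n in('side','wrist')]); cv2.imwrite('pics/m1.png',i)
c=load('wrist1.png');print({k:v for k,v in c.items() if k!='pixels'})
E
```

```text
time_s: 1.35
ee_pos: [0.4212, -0.2463, 0.2981]
eef_rot: [-3.132, 0.005, 0.009]
force: [-0.8, -0.2, 0.4]
grip_width: 0.0007
[ 0.42120388 -0.24631857  0.29807314] [-3.13188845  0.00521002  0.00901113]
{'fx': 297.3186396354542, 'fy': 297.3186396354542, 'cx': 257.7793154369531, 'cy': 186.22896596781678, 'world_from_camera': array([[ 0.00692296,  0.95876683,  0.28410955,  0.50207162],
       [-0.99993091,  0.00933645, -0.00714161, -0.2502448 ],
       [-0.00949971, -0.28404048,  0.95876523,  0.3797874 ],
       [ 0.        ,  0.        ,  0.        ,  1.        ]])}
```

View pics/m1.png

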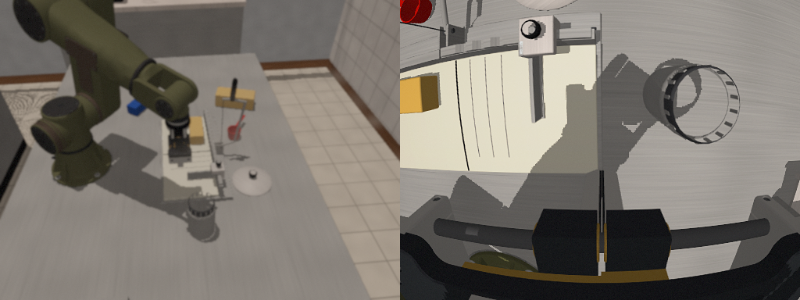

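Run:
```python
from h import *
i=load('wrist1.png')['pixels']
cv2.imwrite('pics/w1.png',cv2.resize(i[0:240,0:300],None,fx=2.5,fy=2.5,interpolation=cv2.INTER_CUBIC))
```

```text
(no output)
```

View pics/w1.png

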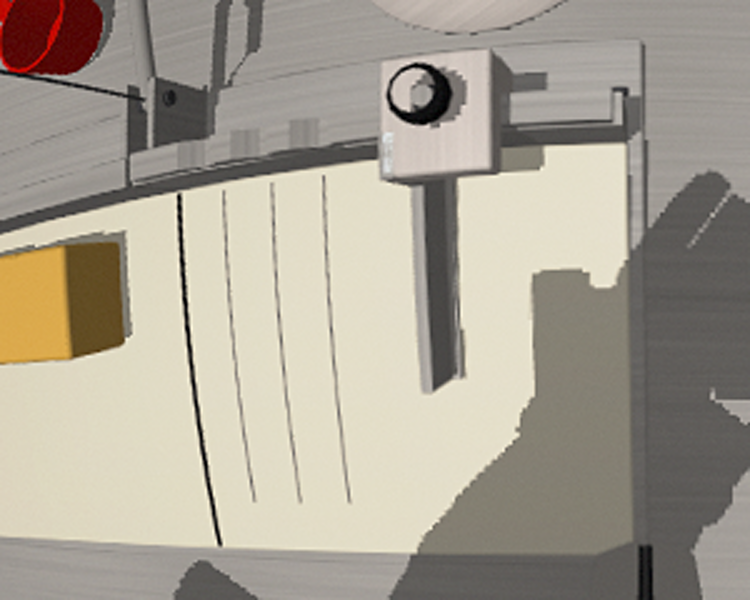

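```bash
cat >> h.py <<'E'
def ray(c,u,v):
    x,y=(u-c['cx'])/c['fx'],(v-c['cy'])/c['fy']; r=np.hypot(x,y); s=np.sinc(r/np.pi)
    return np.array(c['world_from_camera'])[:3,:3]@np.array([x*s,-y*s,-np.cos(r)])
def wpt(c,u,v,z):
    d=ray(c,u,v); o=np.array(c['world_from_camera'])[:3,3]; return o+d*(z-o[2])/d[2]
def cutfit(P,W): # P cutter xy, W world xy (rigid 2D)
    P=np.array(P,float);W=np.array(W)[:,:2]; 
    f=lambda s:np.concatenate([[s[0]+np.cos(s[2])*p[0]-np.sin(s[2])*p[1]-w[0], s[1]+np.sin(s[2])*p[0]+np.cos(s[2])*p[1]-w[1]] for p,w in zip(P,W)])
    r=least_squares(f,[.47,0,0]); return r.x,r.fun
def loc(s,p):
    d=np.array(p[:2])-s[:2]; a=s[2]; return np.array([np.cos(a)*d[0]+np.sin(a)*d[1],-np.sin(a)*d[0]+np.cos(a)*d[1]])*1000
E
python3 - <<'E'
from h import *
c=load('wrist1.png'); t=lambda q:(np.array(q)+.5)/2.5-.5
W=[wpt(c,*t(q),.03) for q in [(220,546),(180,195),(632,543)]]
s,f=cutfit([(-.124,0),(.08,0),(-.124,-.24)],W); print(s,(f*1000).round(1))
for q,z in [((224,190),.03),((255,501),.03),((272,183),.03),((301,501),.03),((324,176),.03),((350,501),.03),((423,392),.07),((433,389),.07),((432,392),.07),((461,378),.034),((414,182),.07),((420,93),.135),((66,357),.08),((66,246),.08)]:
    p=wpt(c,*t(q),z); print(q,p.round(4),loc(s,p).round(1))
E
```

```text
[0.47054594 0.00153335 0.03630652] [-1.2 -1.4  3.6  3.  -2.4 -1.6]
(224, 190) [ 0.5457 -0.0282  0.03  ] [ 74.1 -32.4]
(255, 501) [ 0.3763 -0.0318  0.03  ] [-95.4 -29.9]
(272, 183) [ 0.5458 -0.0581  0.03  ] [ 73.1 -62.3]
(301, 501) [ 0.3771 -0.0618  0.03  ] [-95.7 -59.9]
(324, 176) [ 0.5461 -0.0883  0.03  ] [ 72.3 -92.5]
(350, 501) [ 0.3778 -0.0917  0.03  ] [-96.1 -89.8]
(423, 392) [ 0.4432 -0.1505  0.07  ] [ -32.8 -150.9]
(433, 389) [ 0.4445 -0.1552  0.07  ] [ -31.7 -155.7]
(432, 392) [ 0.4432 -0.1546  0.07  ] [ -33.  -155.1]
(461, 378) [ 0.4431 -0.1586  0.034 ] [ -33.2 -159.1]
(414, 182) [ 0.5347 -0.1493  0.07  ] [  58.7 -153.1]
(420, 93) [ 0.5588 -0.1723  0.135 ] [  81.9 -176.9]
(66, 357) [0.469  0.0507 0.08  ] [ 0.3 49.1]
(66, 246) [0.5259 0.0439 0.08  ] [56.9 40.3]
```

```bash
python3 -m pendant '[{"rx":0,"ry":0,"rz":-0.16,"tx":0.65,"ty":-0.75,"tz":0,"grip":1},{"rx":0,"ry":0,"rz":0,"tx":0.65,"ty":-0.75,"tz":0,"grip":1},{"rx":0,"ry":0,"rz":0,"tx":0,"ty":0,"tz":0.5,"grip":1},{"rx":0,"ry":0,"rz":0,"tx":0,"ty":0,"tz":0.5,"grip":1},{"rx":0,"ry":0,"rz":0,"tx":0,"ty":0,"tz":0.5,"grip":1},{"rx":0,"ry":0,"rz":0,"tx":0,"ty":0,"tz":0,"grip":1},{"rx":0,"ry":0,"rz":0,"tx":0,"ty":0,"tz":0,"grip":1}]'
python3 - <<'E'
from h import *
print(ctrl.get_obs()['ee_pos'],ctrl.get_obs()['eef_rot'])
shot('wrist','wrist2.png')
E
```

```text
time_s: 2.08
ee_pos: [0.4679, -0.1972, 0.2364]
eef_rot: [-3.134, 0.006, 0.002]
force: [0.2, -1.2, 1.2]
grip_width: 0.0008
[ 0.46793111 -0.19723241  0.23636489] [-3.13415382e+00  5.73236610e-03  2.18387748e-03]
```

View pics/wrist2.png

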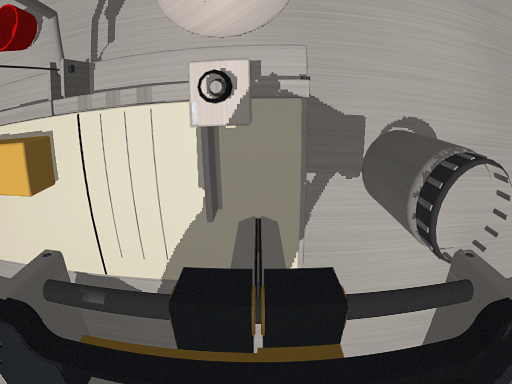

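Run:
```python
from h import *
c=load('wrist2.png')
for q,z in [((418,205),.145),((364,165),.0),((440,255),.145),((470,152),.145),((212,221),.07),((217,220),.07),((124,257),.03),((98,114),.03)]: print(q,z,wpt(c,*q,z).round(4))
```

```text
(418, 205) 0.145 [ 0.4866 -0.3067  0.145 ]
(364, 165) 0.0 [ 0.4824 -0.3167 -0.    ]
(440, 255) 0.145 [ 0.445  -0.3371  0.145 ]
(470, 152) 0.145 [ 0.5254 -0.3467  0.145 ]
(212, 221) 0.07 [ 0.444  -0.1543  0.07  ]
(217, 220) 0.07 [ 0.4451 -0.159   0.07  ]
(124, 257) 0.03 [ 0.3758 -0.0346  0.03  ]
(98, 114) 0.03 [ 0.5451 -0.0254  0.03  ]
```

```bash
python3 -m pendant '[{"rx":0,"ry":0,"rz":-0.25,"tx":0.05,"ty":-0.25,"tz":0.1,"grip":1},{"rx":0,"ry":0,"rz":0,"tx":0,"ty":0,"tz":0.5,"grip":1},{"rx":0,"ry":0,"rz":0,"tx":0,"ty":0,"tz":0.5,"grip":1},{"rx":0,"ry":0,"rz":0,"tx":0,"ty":0,"tz":0.5,"grip":1},{"rx":0,"ry":0,"rz":0,"tx":0,"ty":0,"tz":0.4,"grip":1},{"rx":0,"ry":0,"rz":0,"tx":0,"ty":0,"tz":0.1,"grip":1},{"rx":0,"ry":0,"rz":0,"tx":0,"ty":0,"tz":0,"grip":1}]'
python3 - <<'E'
from h import *
print(ctrl.get_obs()['ee_pos'],ctrl.get_obs()['eef_rot'])
shot('wrist','wrist3.png')
E
```

```text
time_s: 2.72
ee_pos: [0.4715, -0.1876, 0.1565]
eef_rot: [-3.139, -0.005, 0.021]
force: [-0.4, -0.1, 0.4]
grip_width: 0.0006
[ 0.47149592 -0.18757236  0.15650816] [-3.13948089 -0.00541241  0.02058753]
```

View pics/wrist3.png

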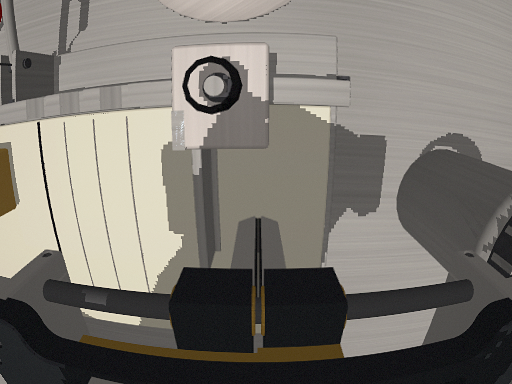

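```bash
python3 -m pendant '[{"rx":0,"ry":0,"rz":0,"tx":0,"ty":0,"tz":0.3,"grip":1},{"rx":0,"ry":0,"rz":0,"tx":0,"ty":-0.2,"tz":0,"grip":1},{"rx":0,"ry":0,"rz":0,"tx":0,"ty":-0.2,"tz":0,"grip":1},{"rx":0,"ry":0,"rz":0,"tx":0,"ty":-0.1,"tz":0,"grip":1}]'
python3 -m pendant '[{"rx":0,"ry":0,"rz":0,"tx":0,"ty":-0.15,"tz":0,"grip":1},{"rx":0,"ry":0,"rz":0,"tx":0,"ty":-0.15,"tz":0,"grip":1}]'
python3 - <<'E'
from h import *
print(ctrl.get_obs()['ee_pos'],ctrl.get_obs()['eef_rot'])
shot('wrist','wrist4.png')
E
```

```text
time_s: 3.1
ee_pos: [0.4723, -0.1669, 0.1471]
eef_rot: [3.141, -0.01, 0.02]
force: [-0.6, 0.1, 0.1]
grip_width: 0.0004
time_s: 3.27
ee_pos: [0.4721, -0.1543, 0.1476]
eef_rot: [3.139, -0.011, 0.02]
force: [-0.3, -6.1, -4.5]
grip_width: 0.0005
[ 0.47211088 -0.15425547  0.14760605] [ 3.13904738 -0.01111212  0.02049575]
```

View pics/wrist4.png

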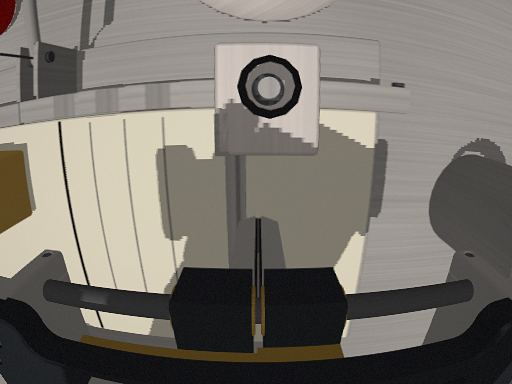

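```bash
python3 -m pendant '[{"rx":0,"ry":0,"rz":0,"tx":0,"ty":-0.15,"tz":0,"grip":1},{"rx":0,"ry":0,"rz":0,"tx":0,"ty":-0.15,"tz":0,"grip":1},{"rx":0,"ry":0,"rz":0,"tx":0,"ty":-0.15,"tz":0,"grip":1},{"rx":0,"ry":0,"rz":0,"tx":0,"ty":-0.15,"tz":0,"grip":1},{"rx":0,"ry":0,"rz":0,"tx":0,"ty":-0.15,"tz":0,"grip":1}]'
python3 -m pendant '[{"rx":0,"ry":0,"rz":0,"tx":0,"ty":-0.1,"tz":0,"grip":1}]'
python3 -m pendant '[{"rx":0,"ry":0,"rz":0,"tx":0,"ty":-0.1,"tz":0,"grip":1}]'
```

```text
time_s: 3.73
ee_pos: [0.4715, -0.1231, 0.1484]
eef_rot: [3.135, -0.013, 0.022]
force: [0.6, -6.0, -4.0]
grip_width: 0.0006
time_s: 3.82
ee_pos: [0.4714, -0.1188, 0.1485]
eef_rot: [3.134, -0.013, 0.022]
force: [0.1, -4.7, -2.6]
grip_width: 0.0004
time_s: 3.9
ee_pos: [0.4713, -0.1146, 0.1487]
eef_rot: [3.134, -0.013, 0.023]
force: [0.4, -0.7, -0.2]
grip_width: 0.0005
```

```bash
for k in 1 2 3; do :; done
python3 -m pendant '[{"rx":0,"ry":0,"rz":0,"tx":0,"ty":-0.1,"tz":0,"grip":1}]'
python3 -m pendant '[{"rx":0,"ry":0,"rz":0,"tx":0,"ty":-0.1,"tz":0,"grip":1}]'
python3 -m pendant '[{"rx":0,"ry":0,"rz":0,"tx":0,"ty":-0.1,"tz":0,"grip":1}]'
```

```text
time_s: 3.98
ee_pos: [0.4713, -0.1102, 0.1488]
eef_rot: [3.134, -0.013, 0.023]
force: [-0.3, -2.7, -2.3]
grip_width: 0.0005
time_s: 4.07
ee_pos: [0.4712, -0.1059, 0.1489]
eef_rot: [3.133, -0.014, 0.023]
force: [-0.6, -10.4, -5.3]
grip_width: 0.0006
time_s: 4.15
ee_pos: [0.4711, -0.1021, 0.1489]
eef_rot: [3.132, -0.014, 0.023]
force: [0.8, -15.1, -5.4]
grip_width: 0.0003
```

```bash
python3 -m pendant '[{"rx":0,"ry":0,"rz":0,"tx":0,"ty":-0.1,"tz":0,"grip":1}]'
python3 -m pendant '[{"rx":0,"ry":0,"rz":0,"tx":0,"ty":-0.08,"tz":0,"grip":1}]'
python3 -m pendant '[{"rx":0,"ry":0,"rz":0,"tx":0,"ty":-0.08,"tz":0,"grip":1}]'
```

```text
time_s: 4.23
ee_pos: [0.471, -0.0984, 0.1489]
eef_rot: [3.13, -0.014, 0.023]
force: [0.4, -12.3, -3.1]
grip_width: 0.0006
time_s: 4.32
ee_pos: [0.4709, -0.0956, 0.1489]
eef_rot: [3.129, -0.014, 0.023]
force: [-0.5, -8.7, -3.8]
grip_width: 0.0003
time_s: 4.4
ee_pos: [0.4709, -0.0924, 0.149]
eef_rot: [3.128, -0.014, 0.023]
force: [-0.2, -4.1, -2.4]
grip_width: 0.0004
```

```bash
python3 -m pendant '[{"rx":0,"ry":0,"rz":0,"tx":0,"ty":-0.07,"tz":0,"grip":1}]'
python3 -m pendant '[{"rx":0,"ry":0,"rz":0,"tx":0,"ty":-0.06,"tz":0,"grip":1}]'
python3 -m pendant '[{"rx":0,"ry":0,"rz":0,"tx":0,"ty":-0.05,"tz":0,"grip":1}]'
```

```text
time_s: 4.48
ee_pos: [0.4708, -0.0895, 0.149]
eef_rot: [3.128, -0.014, 0.023]
force: [0.5, -4.1, -2.7]
grip_width: 0.0005
time_s: 4.57
ee_pos: [0.4707, -0.0868, 0.149]
eef_rot: [3.128, -0.014, 0.023]
force: [-0.9, -3.3, -1.1]
grip_width: 0.0001
time_s: 4.65
ee_pos: [0.4707, -0.0845, 0.1489]
eef_rot: [3.128, -0.014, 0.023]
force: [1.0, -2.0, -2.0]
grip_width: 0.0005
```

```bash
python3 -m pendant '[{"rx":0,"ry":0,"rz":0,"tx":0,"ty":-0.04,"tz":0,"grip":1}]'
python3 -m pendant '[{"rx":0,"ry":0,"rz":0,"tx":0,"ty":-0.03,"tz":0,"grip":1}]'
python3 - <<'E'
from h import *
print(ctrl.get_obs()['ee_pos'],ctrl.get_obs()['force'])
shot('wrist','wrist5.png')
E
```

```text
time_s: 4.73
ee_pos: [0.4707, -0.0824, 0.149]
eef_rot: [3.128, -0.014, 0.023]
force: [0.8, -1.0, 0.0]
grip_width: 0.0007
time_s: 4.82
ee_pos: [0.4707, -0.0808, 0.1491]
eef_rot: [3.129, -0.015, 0.023]
force: [-0.1, 0.3, -0.3]
grip_width: 0.0004
[ 0.47067949 -0.08077469  0.14909486] [-0.07750196  0.31758736 -0.33281862]
```

View pics/wrist5.png

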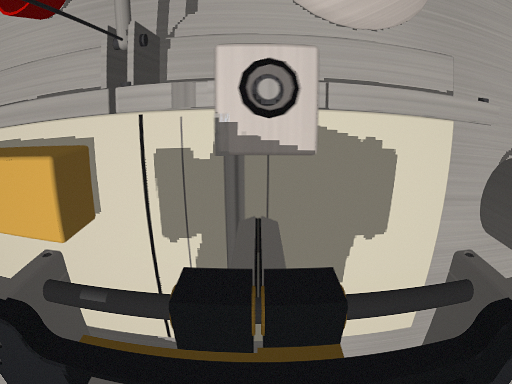

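```bash
python3 -m pendant '[{"rx":0,"ry":0,"rz":0,"tx":0,"ty":-0.03,"tz":0,"grip":1}]'
python3 -m pendant '[{"rx":0,"ry":0,"rz":0,"tx":0,"ty":-0.03,"tz":0,"grip":1}]'
```

```text
time_s: 4.95
ee_pos: [0.4707, -0.0792, 0.1492]
eef_rot: [3.129, -0.015, 0.024]
force: [-0.5, -0.4, -0.5]
grip_width: 0.0001
time_s: 5.03
ee_pos: [0.4707, -0.0778, 0.1492]
eef_rot: [3.129, -0.015, 0.024]
force: [-0.4, -0.6, 0.5]
grip_width: 0.0006
```

```bash
python3 -m pendant '[{"rx":0,"ry":0,"rz":0,"tx":0,"ty":-0.03,"tz":0,"grip":1}]'
python3 -m pendant '[{"rx":0,"ry":0,"rz":0,"tx":0,"ty":-0.03,"tz":0,"grip":1}]'
```

```text
time_s: 5.12
ee_pos: [0.4707, -0.0765, 0.1493]
eef_rot: [3.129, -0.015, 0.024]
force: [-0.1, -4.8, -0.7]
grip_width: 0.0001
time_s: 5.2
ee_pos: [0.4707, -0.0755, 0.1492]
eef_rot: [3.128, -0.015, 0.024]
force: [0.1, -6.6, -1.2]
grip_width: 0.0003
```

```bash
python3 -m pendant '[{"rx":0,"ry":0,"rz":0,"tx":0,"ty":0.2,"tz":0,"grip":1},{"rx":0,"ry":0,"rz":0,"tx":0,"ty":0.5,"tz":0,"grip":1},{"rx":0,"ry":0,"rz":0,"tx":0,"ty":0.3,"tz":0,"grip":1},{"rx":0,"ry":0,"rz":0,"tx":0,"ty":0,"tz":-0.9,"grip":1},{"rx":0,"ry":0,"rz":0,"tx":0,"ty":0,"tz":-0.9,"grip":1},{"rx":0,"ry":0,"rz":0,"tx":0,"ty":0,"tz":-0.9,"grip":1},{"rx":0,"ry":0,"rz":0,"tx":0,"ty":0,"tz":0,"grip":1}]'
python3 - <<'E'
from h import *
print(ctrl.get_obs()['ee_pos'],ctrl.get_obs()['eef_rot'])
i=shot('wrist','wrist6.png')['pixels']
cv2.imwrite('pics/w6.png',cv2.resize(i[30:280,0:320],None,fx=2.4,fy=2.4,interpolation=cv2.INTER_CUBIC))
E
```

```text
time_s: 5.78
ee_pos: [0.4692, -0.118, 0.2602]
eef_rot: [3.132, -0.009, 0.024]
force: [0.6, -0.8, 1.1]
grip_width: 0.0004
[ 0.46916547 -0.11799551  0.26021096] [ 3.13172116 -0.00948169  0.02370247]
```

View pics/w6.png

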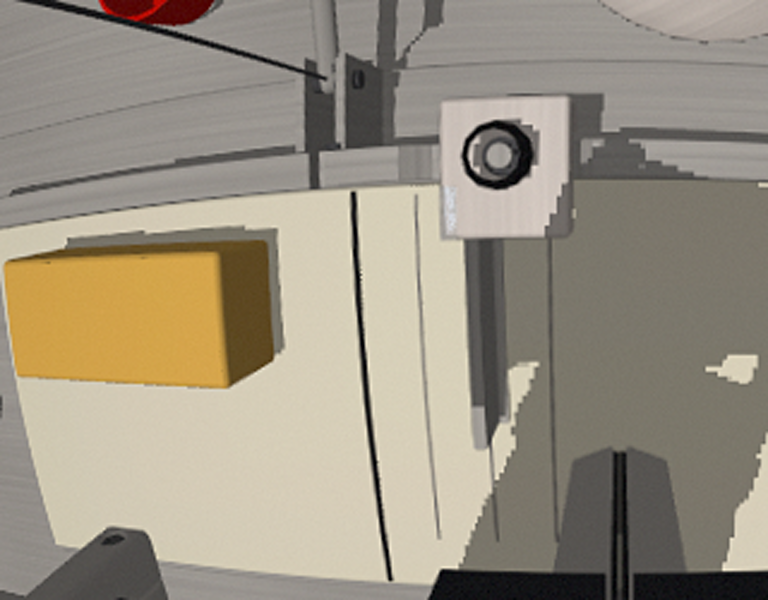

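Run:
```python
from h import *
c=load('wrist6.png'); t=lambda q:(np.array(q)+.5)/2.4-.5+np.array([0,30])
W=[wpt(c,*t(q),.03) for q in [(416,195),(439,538),(498,541),(557,541),(550,240),(390,579),(354,193)]]
# line fit: groove & lines
for w in W: print(w.round(4))
for q,z in [((475,447),.07),((487,447),.07),((466,240),.07),((498,150),.135),((5,262),.08),((221,250),.08),((229,387),.08),((18,377),.08)]:
    print(q,wpt(c,*t(q),z).round(4))
```

```text
[ 0.5449 -0.0282  0.03  ]
[ 0.3761 -0.0312  0.03  ]
[ 0.376  -0.0617  0.03  ]
[ 0.3772 -0.0915  0.03  ]
[ 0.5245 -0.0887  0.03  ]
[ 0.3491 -0.0018  0.03  ]
[0.5468 0.0016 0.03  ]
(475, 447) [ 0.4425 -0.0607  0.07  ]
(487, 447) [ 0.4426 -0.0658  0.07  ]
(466, 240) [ 0.5278 -0.0593  0.07  ]
(498, 150) [ 0.5598 -0.0822  0.135 ]
(5, 262) [0.5288 0.1821 0.08  ]
(221, 250) [0.5272 0.0442 0.08  ]
(229, 387) [0.4688 0.0465 0.08  ]
(18, 377) [0.4703 0.1838 0.08  ]
```

Wrist view: the stop's plate top edge is at crop (475,447) and the mid line at (498,541). That puts the face at -60.7 mm against -60.5 mm for the line, so the stop is seated in the middle notch. Next I'll push the cheese with open fingers (119 mm wide) so it squares to the fence.

```bash
python3 -m pendant '[{"rx":0,"ry":0,"rz":0,"tx":-0.2,"ty":-0.95,"tz":0,"grip":-1},{"rx":0,"ry":0,"rz":0,"tx":-0.2,"ty":-0.95,"tz":0,"grip":-1},{"rx":0,"ry":0,"rz":0,"tx":-0.2,"ty":-0.95,"tz":0,"grip":-1},{"rx":0,"ry":0,"rz":0,"tx":-0.2,"ty":-0.95,"tz":0,"grip":-1},{"rx":0,"ry":0,"rz":0,"tx":-0.2,"ty":-0.95,"tz":0,"grip":-1},{"rx":0,"ry":0,"rz":0,"tx":0,"ty":-0.95,"tz":0,"grip":-1},{"rx":0,"ry":0,"rz":0,"tx":0,"ty":0,"tz":0,"grip":-1},{"rx":0,"ry":0,"rz":0,"tx":0,"ty":0,"tz":0,"grip":-1}]'
```

```text
time_s: 6.5
ee_pos: [0.4195, 0.1159, 0.2489]
eef_rot: [3.134, -0.001, 0.02]
force: [0.1, 0.1, -0.2]
grip_width: 0.0504
```

```bash
python3 -m pendant '[{"rx":0,"ry":0,"rz":0,"tx":0,"ty":0,"tz":0,"grip":-1},{"rx":0,"ry":0,"rz":0,"tx":0,"ty":0,"tz":0.5,"grip":-1},{"rx":0,"ry":0,"rz":0,"tx":0,"ty":0,"tz":0.5,"grip":-1},{"rx":0,"ry":0,"rz":0,"tx":0,"ty":0,"tz":0.5,"grip":-1},{"rx":0,"ry":0,"rz":0,"tx":0,"ty":0,"tz":0.5,"grip":-1},{"rx":0,"ry":0,"rz":0,"tx":0,"ty":0,"tz":0.35,"grip":-1},{"rx":0,"ry":0,"rz":0,"tx":0,"ty":0,"tz":0,"grip":-1},{"rx":0,"ry":0,"rz":0,"tx":0,"ty":0,"tz":0,"grip":-1}]'
python3 - <<'E'
from h import *
print(ctrl.get_obs()['ee_pos'],ctrl.get_obs()['eef_rot'])
shot('wrist','wrist7.png')
E
```

```text
time_s: 7.17
ee_pos: [0.4207, 0.1071, 0.1486]
eef_rot: [3.133, 0.001, 0.01]
force: [-0.1, -0.3, -0.6]
grip_width: 0.0938
[0.42074559 0.1071145  0.14864463] [3.13321913e+00 1.31324927e-03 1.03270922e-02]
```

View pics/wrist7.png

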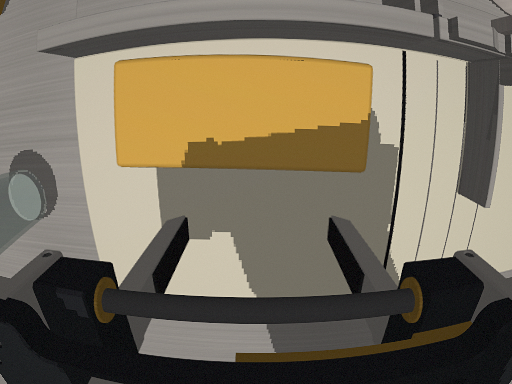

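```bash
python3 -m pendant '[{"rx":0,"ry":0,"rz":-0.12,"tx":0.2,"ty":-0.2,"tz":0.1,"grip":-1},{"rx":0,"ry":0,"rz":0,"tx":0.3,"ty":0,"tz":0.05,"grip":-1},{"rx":0,"ry":0,"rz":0,"tx":0.3,"ty":0,"tz":0,"grip":-1},{"rx":0,"ry":0,"rz":0,"tx":0.2,"ty":0,"tz":0,"grip":-1}]'
python3 -m pendant '[{"rx":0,"ry":0,"rz":0,"tx":0.15,"ty":0,"tz":0,"grip":-1},{"rx":0,"ry":0,"rz":0,"tx":0.15,"ty":0,"tz":0,"grip":-1}]'
```

```text
time_s: 7.55
ee_pos: [0.4626, 0.1144, 0.1461]
eef_rot: [3.134, -0.002, 0.017]
force: [-2.6, -0.9, -1.1]
grip_width: 0.0938
time_s: 7.72
ee_pos: [0.4757, 0.114, 0.1472]
eef_rot: [3.134, -0.003, 0.016]
force: [-1.2, -0.0, -0.2]
grip_width: 0.0938
```

```bash
python3 -m pendant '[{"rx":0,"ry":0,"rz":0,"tx":0.08,"ty":0,"tz":0,"grip":-1}]'
python3 -m pendant '[{"rx":0,"ry":0,"rz":0,"tx":0.08,"ty":0,"tz":0,"grip":-1}]'
python3 -m pendant '[{"rx":0,"ry":0,"rz":-0.05,"tx":0.06,"ty":0,"tz":0,"grip":-1}]'
```

```text
time_s: 7.8
ee_pos: [0.4776, 0.1139, 0.1472]
eef_rot: [3.133, 0.004, 0.017]
force: [-40.5, -3.6, 27.8]
grip_width: 0.0939
time_s: 7.88
ee_pos: [0.4783, 0.1139, 0.1471]
eef_rot: [3.133, 0.013, 0.018]
force: [-40.2, 0.4, 25.3]
grip_width: 0.0941
time_s: 7.97
ee_pos: [0.4786, 0.1139, 0.1471]
eef_rot: [3.132, 0.021, 0.022]
force: [-18.6, -0.5, 13.1]
grip_width: 0.0939
```

```bash
python3 -m pendant '[{"rx":0,"ry":-0.2,"rz":0,"tx":-0.1,"ty":0,"tz":0,"grip":-1},{"rx":0,"ry":0,"rz":0,"tx":-0.4,"ty":0,"tz":0,"grip":-1},{"rx":0,"ry":0,"rz":0,"tx":-0.5,"ty":0,"tz":0,"grip":-1},{"rx":0,"ry":0,"rz":0,"tx":0,"ty":0,"tz":-0.9,"grip":1},{"rx":0,"ry":0,"rz":0,"tx":0,"ty":0,"tz":-0.9,"grip":1},{"rx":0,"ry":0,"rz":0,"tx":0,"ty":0,"tz":-0.9,"grip":1},{"rx":0,"ry":0,"rz":0,"tx":0,"ty":0,"tz":0,"grip":1}]'
python3 - <<'E'
from h import *
print(ctrl.get_obs()['ee_pos'],ctrl.get_obs()['eef_rot'])
i=shot('wrist','wrist8.png')['pixels']
cv2.imwrite('pics/w8.png',cv2.resize(i[0:240,40:440],None,fx=2,fy=2,interpolation=cv2.INTER_CUBIC))
E
```

```text
time_s: 8.55
ee_pos: [0.44, 0.1134, 0.2615]
eef_rot: [3.132, 0.038, 0.021]
force: [-0.0, 0.7, 0.9]
grip_width: 0.0711
[0.43999628 0.11342278 0.26154086] [3.13204668 0.0384859  0.02115914]
```

View pics/w8.png

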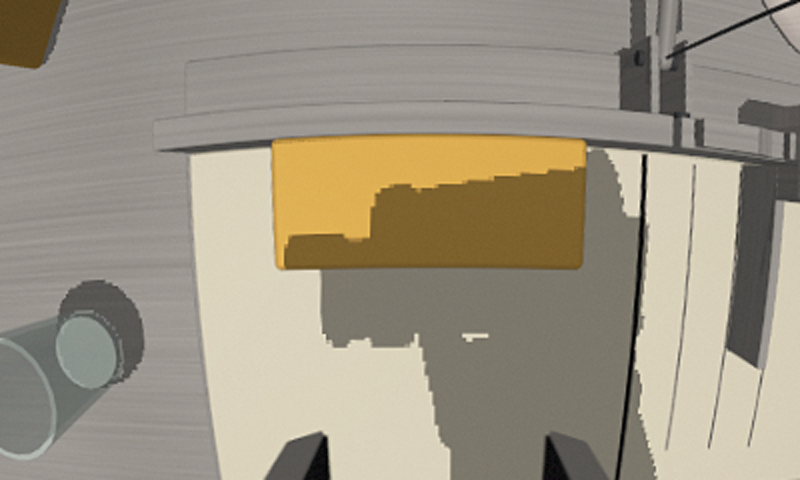

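Run:
```python
from h import *
c=load('wrist8.png'); t=lambda q:(np.array(q)+.5)/2-.5+np.array([40,0])
for q,z in [((273,141),.08),((585,141),.08),((582,268),.08),((278,269),.08),((20,360),.095),((90,350),0.0),((158,150),.075),((720,157),.075),((645,157),.03),((740,352),.07)]: print(q,wpt(c,*t(q),z).round(4))
```

```text
(273, 141) [0.5447 0.1851 0.08  ]
(585, 141) [0.5473 0.0485 0.08  ]
(582, 268) [0.49   0.0468 0.08  ]
(278, 269) [0.487  0.1836 0.08  ]
(20, 360) [0.4471 0.3262 0.095 ]
(90, 350) [0.4245 0.3421 0.    ]
(158, 150) [0.5449 0.2438 0.075 ]
(720, 157) [ 0.5477 -0.0209  0.075 ]
(645, 157) [0.546  0.0017 0.03  ]
(740, 352) [ 0.4502 -0.0472  0.07  ]
```

```bash
python3 -m pendant '[{"rx":0,"ry":0.55,"rz":0,"tx":0,"ty":0,"tz":0,"grip":1},{"rx":0,"ry":0,"rz":0,"tx":0.4,"ty":-0.6,"tz":0,"grip":1},{"rx":0,"ry":0,"rz":0,"tx":0.4,"ty":-0.6,"tz":0,"grip":1},{"rx":0,"ry":0,"rz":0,"tx":0.4,"ty":-0.6,"tz":0,"grip":1},{"rx":0,"ry":0,"rz":0,"tx":0.4,"ty":-0.6,"tz":0,"grip":1},{"rx":0,"ry":0,"rz":0,"tx":0.3,"ty":-0.5,"tz":0,"grip":1},{"rx":0,"ry":0,"rz":0,"tx":0,"ty":0,"tz":0,"grip":1},{"rx":0,"ry":0,"rz":0,"tx":0,"ty":0,"tz":0,"grip":1}]'
```

```text
time_s: 9.27
ee_pos: [0.5152, 0.2348, 0.2526]
eef_rot: [3.131, 0.002, 0.019]
force: [-0.3, 0.4, 0.9]
grip_width: 0.0137
```

```bash
python3 -m pendant '[{"rx":0,"ry":0,"rz":0,"tx":0,"ty":0.1,"tz":0.1,"grip":1},{"rx":0,"ry":0,"rz":0,"tx":0,"ty":0,"tz":0.5,"grip":1},{"rx":0,"ry":0,"rz":0,"tx":0,"ty":0,"tz":0.5,"grip":1},{"rx":0,"ry":0,"rz":0,"tx":0,"ty":0,"tz":0.5,"grip":1},{"rx":0,"ry":0,"rz":0,"tx":0,"ty":0,"tz":0.5,"grip":1},{"rx":0,"ry":0,"rz":0,"tx":0,"ty":0,"tz":0.45,"grip":1},{"rx":0,"ry":0,"rz":0,"tx":0,"ty":0,"tz":0,"grip":1},{"rx":0,"ry":0,"rz":0,"tx":0,"ty":0,"tz":0,"grip":1}]'
python3 - <<'E'
from h import *
print(ctrl.get_obs()['ee_pos'],ctrl.get_obs()['eef_rot'])
shot('wrist','wrist9.png')
E
```

```text
time_s: 9.93
ee_pos: [0.5121, 0.221, 0.1445]
eef_rot: [3.129, 0.004, 0.014]
force: [-0.9, 0.3, 0.9]
grip_width: 0.0005
[0.51209625 0.22104403 0.14453706] [3.12948509 0.00350615 0.01373242]
```

View pics/wrist9.png

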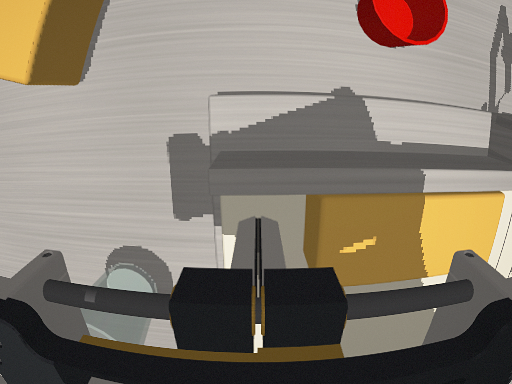

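```bash
python3 -m pendant '[{"rx":0,"ry":0,"rz":-0.07,"tx":0.1,"ty":0.2,"tz":0,"grip":1},{"rx":0,"ry":0,"rz":0,"tx":0,"ty":0.2,"tz":0,"grip":1},{"rx":0,"ry":0,"rz":0,"tx":0,"ty":0.15,"tz":0,"grip":1},{"rx":0,"ry":0,"rz":0,"tx":0,"ty":0.15,"tz":0,"grip":1}]'
python3 -m pendant '[{"rx":0,"ry":0,"rz":0,"tx":0,"ty":0.15,"tz":0,"grip":1},{"rx":0,"ry":0,"rz":0,"tx":0,"ty":0.15,"tz":0,"grip":1},{"rx":0,"ry":0,"rz":0,"tx":0,"ty":0.15,"tz":0,"grip":1}]'
python3 - <<'E'
from h import *
print(ctrl.get_obs()['ee_pos'],ctrl.get_obs()['eef_rot'])
shot('wrist','wrist10.png')
E
```

```text
time_s: 10.32
ee_pos: [0.5177, 0.1909, 0.1486]
eef_rot: [3.131, -0.001, 0.02]
force: [-0.9, 0.9, -1.2]
grip_width: 0.0012
time_s: 10.57
ee_pos: [0.5182, 0.1707, 0.1497]
eef_rot: [3.132, -0.003, 0.019]
force: [-0.3, 1.7, -2.2]
grip_width: 0.0005
[0.51824087 0.17069779 0.14973773] [ 3.13216677e+00 -2.57157664e-03  1.89719883e-02]
```

View pics/wrist10.png

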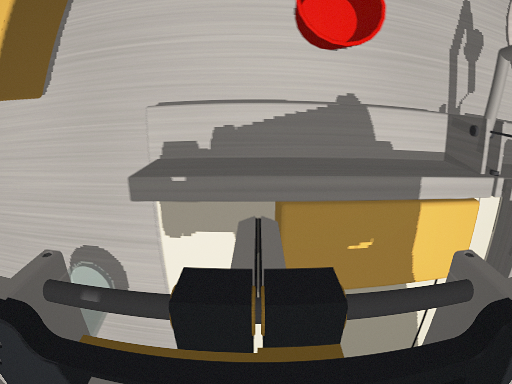

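```bash
python3 -m pendant '[{"rx":0,"ry":0,"rz":0,"tx":0,"ty":0.15,"tz":0.02,"grip":1},{"rx":0,"ry":0,"rz":0,"tx":0,"ty":0.15,"tz":0.02,"grip":1},{"rx":0,"ry":0,"rz":0,"tx":0,"ty":0.15,"tz":0.02,"grip":1},{"rx":0,"ry":0,"rz":0,"tx":0,"ty":0.15,"tz":0.02,"grip":1}]'
python3 -m pendant '[{"rx":0,"ry":0,"rz":0,"tx":0,"ty":0.15,"tz":0.02,"grip":1},{"rx":0,"ry":0,"rz":0,"tx":0,"ty":0.15,"tz":0.02,"grip":1},{"rx":0,"ry":0,"rz":0,"tx":0,"ty":0.15,"tz":0.02,"grip":1}]'
python3 - <<'E'
from h import *
print(ctrl.get_obs()['ee_pos'],ctrl.get_obs()['eef_rot'])
shot('wrist','wrist11.png')
E
```

```text
time_s: 10.95
ee_pos: [0.5193, 0.1448, 0.1478]
eef_rot: [3.134, -0.005, 0.019]
force: [0.0, 3.3, 2.6]
grip_width: 0.0007
time_s: 11.2
ee_pos: [0.5199, 0.1249, 0.1454]
eef_rot: [3.134, -0.006, 0.019]
force: [-0.8, 2.9, 2.9]
grip_width: 0.0007
[0.51986482 0.12488246 0.14544863] [ 3.13368754 -0.00585348  0.01936109]
```

View pics/wrist11.png

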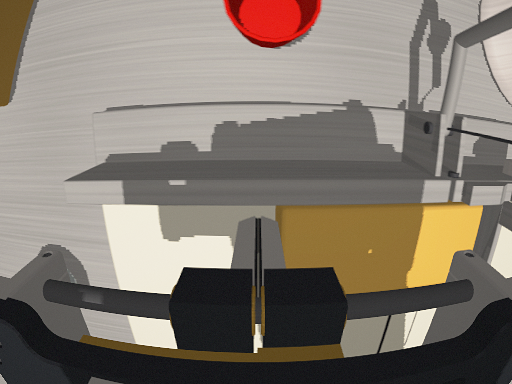

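```bash
python3 -m pendant '[{"rx":0,"ry":0,"rz":0,"tx":-0.02,"ty":0.15,"tz":0,"grip":1},{"rx":0,"ry":0,"rz":0,"tx":-0.02,"ty":0.15,"tz":0,"grip":1},{"rx":0,"ry":0,"rz":0,"tx":0,"ty":0.12,"tz":0,"grip":1}]'
python3 -m pendant '[{"rx":0,"ry":0,"rz":0,"tx":0,"ty":0.08,"tz":0,"grip":1}]'
python3 -m pendant '[{"rx":0,"ry":0,"rz":0,"tx":0,"ty":0.08,"tz":0,"grip":1}]'
```

```text
time_s: 11.5
ee_pos: [0.5183, 0.1057, 0.145]
eef_rot: [3.133, -0.005, 0.019]
force: [0.2, 3.0, 2.2]
grip_width: 0.0002
time_s: 11.58
ee_pos: [0.5183, 0.1018, 0.1451]
eef_rot: [3.133, -0.005, 0.019]
force: [-0.2, 2.9, 0.5]
grip_width: 0.0006
time_s: 11.67
ee_pos: [0.5183, 0.0982, 0.1451]
eef_rot: [3.133, -0.005, 0.019]
force: [-0.6, 3.1, 1.8]
grip_width: 0.0003
```

```bash
python3 -m pendant '[{"rx":0,"ry":0,"rz":0,"tx":0,"ty":0.05,"tz":0,"grip":1}]'
python3 -m pendant '[{"rx":0,"ry":0,"rz":0,"tx":0,"ty":0.05,"tz":0,"grip":1}]'
python3 -m pendant '[{"rx":0,"ry":0,"rz":0,"tx":0,"ty":0.04,"tz":0,"grip":1}]'
```

```text
time_s: 11.75
ee_pos: [0.5183, 0.0957, 0.145]
eef_rot: [3.133, -0.004, 0.018]
force: [0.9, 3.2, 1.0]
grip_width: 0.0009
time_s: 11.83
ee_pos: [0.5183, 0.0937, 0.1451]
eef_rot: [3.134, -0.004, 0.018]
force: [-1.4, 17.0, 2.8]
grip_width: 0.0005
time_s: 11.92
ee_pos: [0.5182, 0.0931, 0.1451]
eef_rot: [3.136, -0.004, 0.018]
force: [-2.3, 22.6, 1.1]
grip_width: 0.0004
```

```bash
python3 -m pendant '[{"rx":0,"ry":0,"rz":0,"tx":0,"ty":-0.1,"tz":0,"grip":1},{"rx":0,"ry":0,"rz":0,"tx":0,"ty":-0.4,"tz":0,"grip":1},{"rx":0,"ry":0,"rz":0,"tx":0,"ty":-0.4,"tz":0,"grip":1},{"rx":0,"ry":0,"rz":0,"tx":0,"ty":0,"tz":-0.8,"grip":1},{"rx":0,"ry":0,"rz":0,"tx":0,"ty":0,"tz":-0.8,"grip":1},{"rx":0,"ry":0,"rz":0,"tx":-0.8,"ty":0.5,"tz":-0.6,"grip":1},{"rx":0,"ry":0,"rz":0,"tx":-0.8,"ty":0.5,"tz":0,"grip":1},{"rx":0,"ry":0,"rz":0,"tx":-0.8,"ty":0.5,"tz":0,"grip":1}]'
python3 -m pendant '[{"rx":0,"ry":0,"rz":0,"tx":0,"ty":0,"tz":0,"grip":1},{"rx":0,"ry":0,"rz":0,"tx":0,"ty":0,"tz":0,"grip":1}]'
python3 - <<'E'
from h import *
print(ctrl.get_obs()['ee_pos'],ctrl.get_obs()['eef_rot'])
i=shot('wrist','wrist12.png')['pixels']
cv2.imwrite('pics/w12.png',cv2.resize(i[0:240,100:420],None,fx=2.4,fy=2.4,interpolation=cv2.INTER_CUBIC))
E
```

```text
time_s: 12.58
ee_pos: [0.4241, 0.0704, 0.2322]
eef_rot: [3.132, 0.002, 0.022]
force: [0.1, -0.1, -0.3]
grip_width: 0.0003
time_s: 12.75
ee_pos: [0.4196, 0.0678, 0.2327]
eef_rot: [3.13, 0.002, 0.02]
force: [0.9, -0.3, 0.7]
grip_width: 0.0004
[0.41963815 0.06780573 0.23270895] [3.13010525e+00 2.02277719e-03 2.04427498e-02]
```

View pics/w12.png

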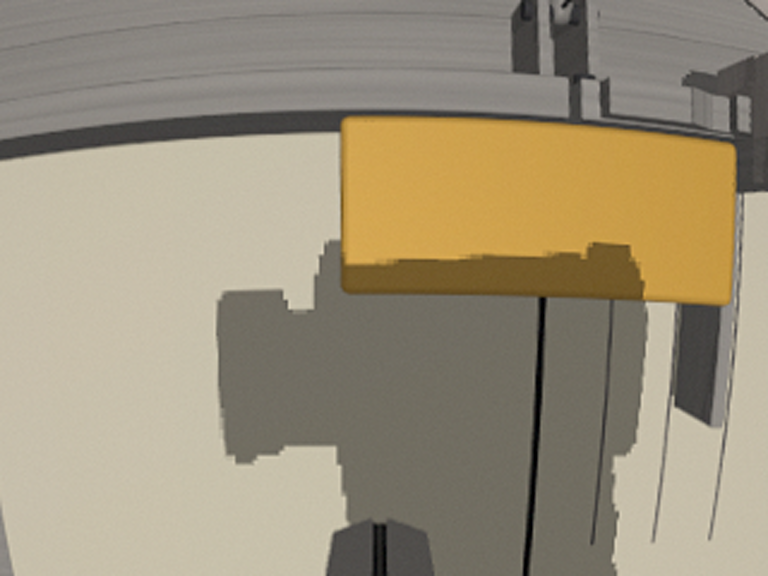

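Run:
```python
from h import *
c=load('wrist12.png'); t=lambda q:(np.array(q)+.5)/2.4-.5+np.array([100,0])
s=np.array([.4695,.0002,.0185])
for q,z in [((342,117),.08),((736,146),.08),((730,304),.08),((342,292),.08),((712,427),.07),((723,427),.07),((678,408),.07),((653,541),.03),((675,305),.03),((594,541),.03),((710,541),.03),((527,575),.03),((543,298),.03)]: p=wpt(c,*t(q),z);print(q,p.round(4),loc(s,p).round(1))
i=c['pixels']; cv2.imwrite('pics/w12b.png',cv2.resize(i[35:75,230:430],None,fx=4,fy=4,interpolation=cv2.INTER_CUBIC))
```

```text
(342, 117) [0.5447 0.0804 0.08  ] [76.6 78.8]
(736, 146) [ 0.5468 -0.0576  0.08  ] [ 76.3 -59.2]
(730, 304) [ 0.4894 -0.0584  0.08  ] [ 18.8 -58.9]
(342, 292) [0.4866 0.0794 0.08  ] [18.5 78.9]
(712, 427) [ 0.4412 -0.0618  0.07  ] [-29.4 -61.5]
(723, 427) [ 0.4414 -0.0668  0.07  ] [-29.4 -66.5]
(678, 408) [ 0.4482 -0.0459  0.07  ] [-22.1 -45.7]
(653, 541) [ 0.3764 -0.0617  0.03  ] [-94.2 -60.2]
(675, 305) [ 0.4842 -0.0586  0.03  ] [ 13.6 -59.1]
(594, 541) [ 0.3769 -0.0324  0.03  ] [-93.2 -30.9]
(710, 541) [ 0.3757 -0.0922  0.03  ] [-95.5 -90.7]
(527, 575) [ 0.3603 -0.0026  0.03  ] [-109.2   -0.8]
(543, 298) [4.834e-01 3.000e-04 3.000e-02] [13.9 -0.2]
```

View pics/w12b.png

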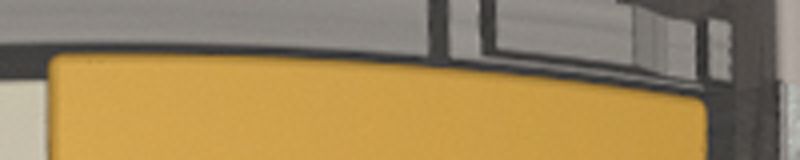

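```bash
python3 -m pendant '[{"rx":0,"ry":0,"rz":0,"tx":0.5,"ty":-0.35,"tz":-0.2,"grip":1},{"rx":0,"ry":0,"rz":0,"tx":0.5,"ty":-0.35,"tz":-0.2,"grip":1},{"rx":0,"ry":0,"rz":0,"tx":0.5,"ty":-0.35,"tz":-0.2,"grip":1},{"rx":0,"ry":0,"rz":0,"tx":0.3,"ty":-0.3,"tz":-0.1,"grip":1},{"rx":0,"ry":0,"rz":0,"tx":0,"ty":0,"tz":0,"grip":1},{"rx":0,"ry":0,"rz":0,"tx":0,"ty":0,"tz":0,"grip":1}]'
python3 - <<'E'
from h import *
print(ctrl.get_obs()['ee_pos'],ctrl.get_obs()['eef_rot'])
i=shot('wrist','wrist13.png')['pixels']
cv2.imwrite('pics/w13.png',cv2.resize(i[60:260,232:482],None,fx=3,fy=3,interpolation=cv2.INTER_CUBIC))
E
```

```text
time_s: 13.3
ee_pos: [0.4965, 0.1279, 0.2584]
eef_rot: [3.128, 0.006, 0.021]
force: [-0.4, -0.1, 0.1]
grip_width: 0.0005
[0.49654189 0.12792744 0.25837406] [3.1280636  0.00577108 0.02138117]
```

View pics/w13.png

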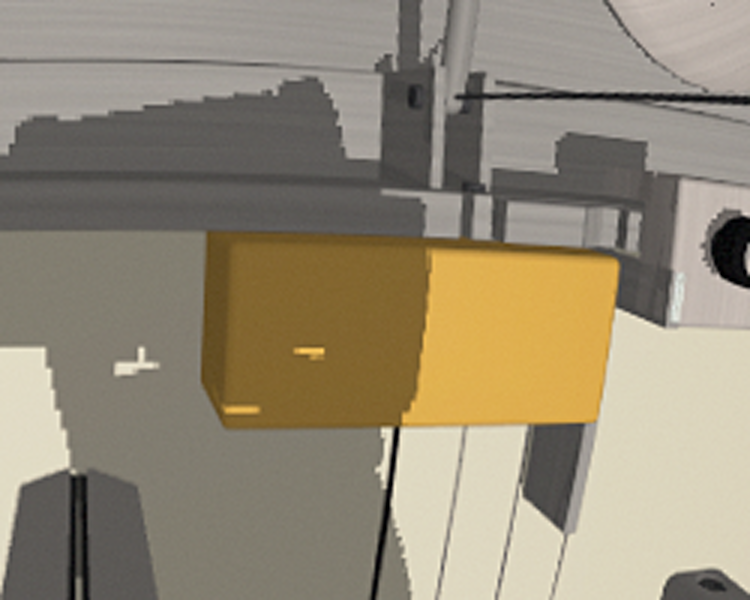

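Run:
```python
from h import *
c=load('wrist13.png');i=c['pixels']
cv2.imwrite('pics/w13b.png',cv2.resize(i[125:155,290:345],None,fx=14,fy=14,interpolation=cv2.INTER_NEAREST))
cv2.imwrite('pics/w13c.png',cv2.resize(i[125:155,390:445],None,fx=14,fy=14,interpolation=cv2.INTER_NEAREST))
```

```text
(no output)
```

View pics/w13b.png

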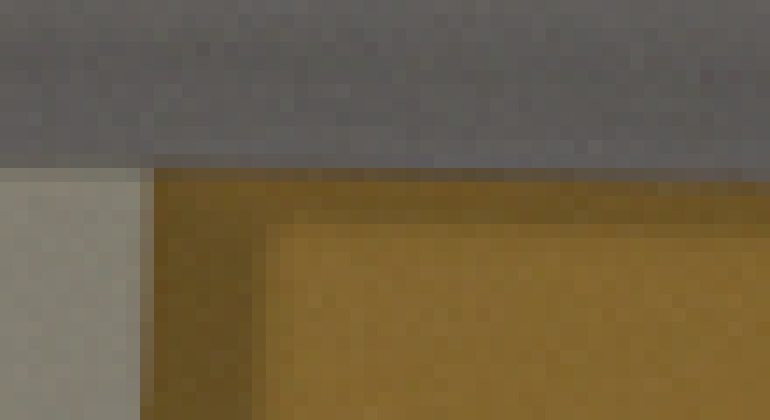

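View pics/w13c.png

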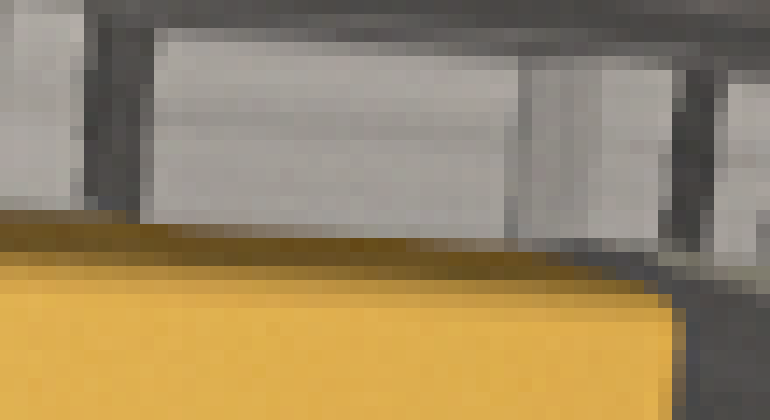

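Cheese position: end at the stop (cutter y centre ≈10), and its sides parallel to the fence. The view leaves about 1–2 mm of doubt about the fence gap, so I'll re-press gently with open fingers.

```bash
python3 -m pendant '[{"rx":0,"ry":0,"rz":0,"tx":-0.5,"ty":0.7,"tz":0,"grip":-1},{"rx":0,"ry":0,"rz":0,"tx":-0.5,"ty":0.7,"tz":0,"grip":-1},{"rx":0,"ry":0,"rz":0,"tx":-0.5,"ty":0.7,"tz":0,"grip":-1},{"rx":0,"ry":0,"rz":0,"tx":-0.2,"ty":0.5,"tz":0,"grip":-1},{"rx":0,"ry":0,"rz":0,"tx":0,"ty":0,"tz":0,"grip":-1},{"rx":0,"ry":0,"rz":0,"tx":0,"ty":0,"tz":0,"grip":-1},{"rx":0,"ry":0,"rz":0,"tx":0,"ty":0,"tz":0,"grip":-1},{"rx":0,"ry":0,"rz":0,"tx":0,"ty":0,"tz":0,"grip":-1}]'
```

```text
time_s: 14.02
ee_pos: [0.4249, 0.0178, 0.2566]
eef_rot: [3.127, 0.011, 0.021]
force: [0.4, -0.5, -0.1]
grip_width: 0.0506
```

```bash
python3 -m pendant '[{"rx":0.2,"ry":0.15,"rz":0,"tx":0,"ty":0.1,"tz":0.2,"grip":-1},{"rx":0,"ry":0,"rz":0,"tx":0,"ty":0,"tz":0.5,"grip":-1},{"rx":0,"ry":0,"rz":0,"tx":0,"ty":0,"tz":0.5,"grip":-1},{"rx":0,"ry":0,"rz":0,"tx":0,"ty":0,"tz":0.5,"grip":-1},{"rx":0,"ry":0,"rz":0,"tx":0,"ty":0,"tz":0.5,"grip":-1},{"rx":0,"ry":0,"rz":0,"tx":0,"ty":0,"tz":0.4,"grip":-1},{"rx":0,"ry":0,"rz":0,"tx":0,"ty":0,"tz":0,"grip":-1},{"rx":0,"ry":0,"rz":0,"tx":0,"ty":0,"tz":0,"grip":-1}]'
python3 - <<'E'
from h import *
print(ctrl.get_obs()['ee_pos'],ctrl.get_obs()['eef_rot'])
shot('wrist','wrist14.png')
E
```

```text
time_s: 14.68
ee_pos: [0.4275, 0.0187, 0.1483]
eef_rot: [-3.141, -0.001, 0.029]
force: [0.9, 0.2, 0.9]
grip_width: 0.0941
[0.4274697  0.01869706 0.14829839] [-3.14111690e+00 -1.06754679e-03  2.92945438e-02]
```

View pics/wrist14.png

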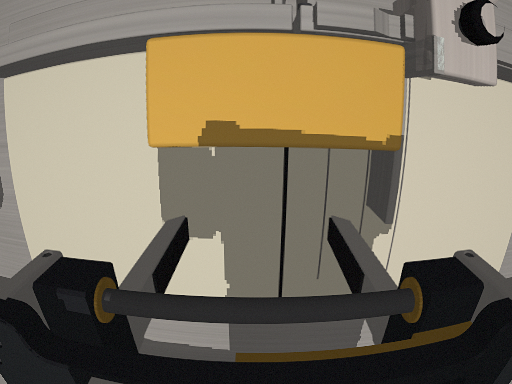

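```bash
python3 -m pendant '[{"rx":0,"ry":0,"rz":0.14,"tx":0.2,"ty":0.12,"tz":0,"grip":-1},{"rx":0,"ry":0,"rz":0,"tx":0.3,"ty":0,"tz":0.05,"grip":-1},{"rx":0,"ry":0,"rz":0,"tx":0.3,"ty":0,"tz":0,"grip":-1},{"rx":0,"ry":0,"rz":0,"tx":0.15,"ty":0,"tz":0,"grip":-1}]'
python3 -m pendant '[{"rx":0,"ry":0,"rz":0,"tx":0.1,"ty":0,"tz":0,"grip":-1}]'
python3 -m pendant '[{"rx":0,"ry":0,"rz":0,"tx":0.05,"ty":0,"tz":0,"grip":-1}]'
python3 -m pendant '[{"rx":0,"ry":0,"rz":0,"tx":0.04,"ty":0,"tz":0,"grip":-1}]'
```

```text
time_s: 15.07
ee_pos: [0.4694, 0.0145, 0.1505]
eef_rot: [-3.142, -0.007, 0.019]
force: [0.1, -0.2, 0.2]
grip_width: 0.094
time_s: 15.15
ee_pos: [0.4746, 0.0144, 0.1513]
eef_rot: [3.142, -0.008, 0.018]
force: [-0.1, 0.1, -0.6]
grip_width: 0.0943
time_s: 15.23
ee_pos: [0.4772, 0.0143, 0.1518]
eef_rot: [3.142, -0.009, 0.018]
force: [-2.2, 0.3, -1.0]
grip_width: 0.0943
time_s: 15.32
ee_pos: [0.4785, 0.0143, 0.1518]
eef_rot: [3.142, -0.007, 0.018]
force: [-16.8, -1.0, 10.9]
grip_width: 0.0938
```

```bash
python3 -m pendant '[{"rx":0,"ry":0,"rz":0,"tx":-0.1,"ty":0,"tz":0,"grip":-1},{"rx":0,"ry":0,"rz":0,"tx":-0.5,"ty":0,"tz":0,"grip":-1},{"rx":0,"ry":0,"rz":0,"tx":-0.5,"ty":0,"tz":0,"grip":-1},{"rx":0,"ry":0,"rz":0,"tx":0,"ty":0,"tz":-0.9,"grip":-1},{"rx":0,"ry":0,"rz":0,"tx":0,"ty":0,"tz":-0.9,"grip":-1},{"rx":0,"ry":0,"rz":0,"tx":0,"ty":0,"tz":-0.7,"grip":-1},{"rx":0,"ry":0,"rz":0,"tx":0.3,"ty":0,"tz":0,"grip":-1},{"rx":0,"ry":0,"rz":0,"tx":0,"ty":0,"tz":0,"grip":-1}]'
python3 -m pendant '[{"rx":0,"ry":0,"rz":0,"tx":0,"ty":0,"tz":0,"grip":-1},{"rx":0,"ry":0,"rz":0,"tx":0,"ty":0,"tz":0,"grip":-1}]'
python3 - <<'E'
from h import *
print(ctrl.get_obs()['ee_pos'],ctrl.get_obs()['eef_rot'])
i=shot('wrist','wrist15.png')['pixels']
cv2.imwrite('pics/w15.png',cv2.resize(i[0:250,100:420],None,fx=2.4,fy=2.4,interpolation=cv2.INTER_CUBIC))
E
```

```text
time_s: 15.98
ee_pos: [0.4405, 0.0135, 0.2561]
eef_rot: [3.141, -0.007, 0.018]
force: [-0.3, 0.6, -0.9]
grip_width: 0.0938
time_s: 16.15
ee_pos: [0.4397, 0.0135, 0.2559]
eef_rot: [3.141, -0.008, 0.018]
force: [-0.4, 0.0, -0.1]
grip_width: 0.0941
[0.43968046 0.01354571 0.2559325 ] [ 3.14143536 -0.00779567  0.01767836]
```

View pics/w15.png

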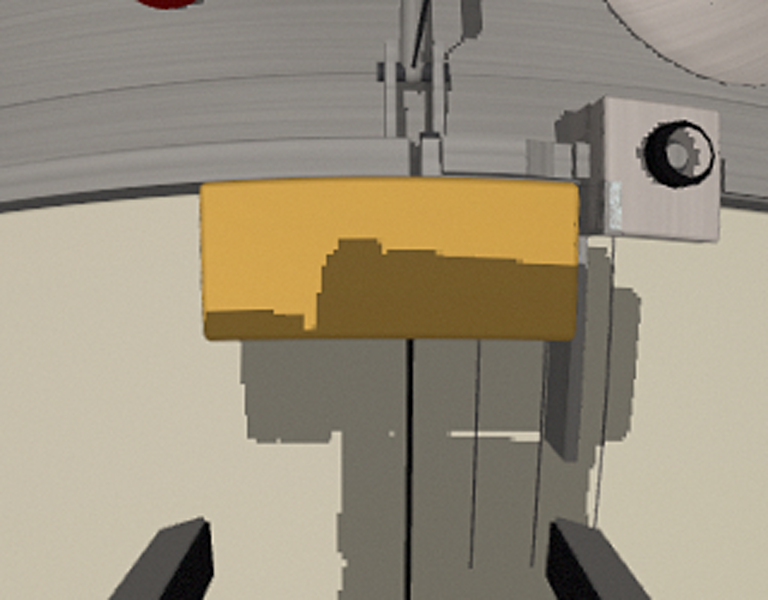

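Run:
```python
from h import *
c=load('wrist15.png'); t=lambda q:(np.array(q)+.5)/2.4-.5+np.array([100,0])
s=np.array([.4695,.0002,.0185])
for q,z in [((202,183),.08),((579,184),.08),((574,339),.08),((206,339),.08),((564,460),.07),((577,460),.07),((532,567),.03),((471,567),.03),((405,595),.03),((680,153),.135)]: p=wpt(c,*t(q),z);print(q,p.round(4),loc(s,p).round(1))
i=c['pixels']; cv2.imwrite('pics/w15b.png',cv2.resize(i[60:165,290:365],None,fx=6,fy=5.7,interpolation=cv2.INTER_CUBIC))
```

```text
(202, 183) [0.5475 0.0797 0.08  ] [79.4 78. ]
(579, 184) [ 0.55   -0.0577  0.08  ] [ 79.4 -59.4]
(574, 339) [ 0.492  -0.0584  0.08  ] [ 21.5 -59. ]
(206, 339) [0.4894 0.0786 0.08  ] [21.4 78. ]
(564, 460) [ 0.442  -0.0609  0.07  ] [-28.6 -60.6]
(577, 460) [ 0.4421 -0.0664  0.07  ] [-28.7 -66.1]
(532, 567) [ 0.3759 -0.0617  0.03  ] [-94.8 -60.2]
(471, 567) [ 0.376  -0.0317  0.03  ] [-94.1 -30.1]
(405, 595) [ 0.3606 -0.0005  0.03  ] [-108.9    1.4]
(680, 153) [ 0.5568 -0.0741  0.135 ] [ 85.9 -75.9]
```

View pics/w15b.png

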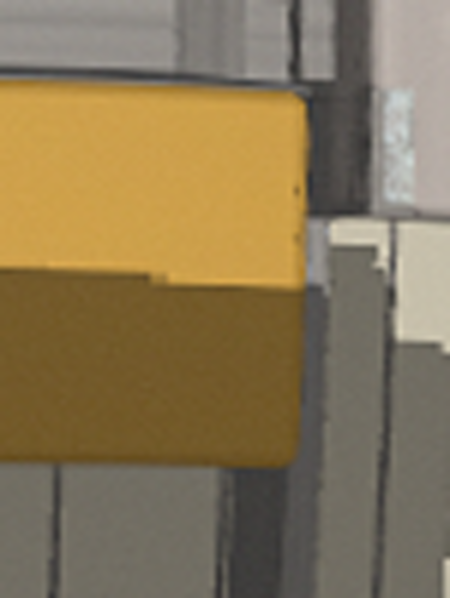

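```bash
python3 -m pendant '[{"rx":0,"ry":0,"rz":0,"tx":-0.5,"ty":0.3,"tz":-0.6,"grip":-1},{"rx":0,"ry":0,"rz":0,"tx":-0.5,"ty":0.6,"tz":-0.6,"grip":-1},{"rx":0,"ry":0,"rz":0,"tx":-0.5,"ty":0.9,"tz":0,"grip":-1},{"rx":0,"ry":0,"rz":0,"tx":-0.5,"ty":0.9,"tz":0,"grip":-1},{"rx":0,"ry":0,"rz":0,"tx":-0.3,"ty":0.9,"tz":0,"grip":-1},{"rx":0,"ry":0,"rz":0,"tx":0,"ty":0.9,"tz":0,"grip":-1},{"rx":0,"ry":0,"rz":0,"tx":0,"ty":0.6,"tz":0,"grip":-1},{"rx":0,"ry":0,"rz":0,"tx":0,"ty":0,"tz":0,"grip":-1}]'
python3 -m pendant '[{"rx":0,"ry":0,"rz":0,"tx":0,"ty":0.9,"tz":0,"grip":-1},{"rx":0,"ry":0,"rz":0,"tx":0,"ty":0.9,"tz":0,"grip":-1},{"rx":0,"ry":0,"rz":0,"tx":0,"ty":0.7,"tz":0,"grip":-1},{"rx":0,"ry":0,"rz":0,"tx":0,"ty":0,"tz":0,"grip":-1},{"rx":0,"ry":0,"rz":0,"tx":0,"ty":0,"tz":0,"grip":-1},{"rx":0,"ry":0,"rz":0,"tx":0,"ty":0,"tz":0,"grip":-1}]'
python3 - <<'E'
from h import *
a=shot('top','top9.png')['pixels'];b=shot('side','side9.png')['pixels']
cv2.imwrite('pics/m9.png',np.hstack([cv2.resize(a,(400,300)),cv2.resize(b,(400,300))]))
o=ctrl.get_obs();print(o['ee_pos'],o['force'],abs(o['joint_vel']).max())
E
```

```text
time_s: 16.87
ee_pos: [0.3429, -0.1978, 0.2984]
eef_rot: [-3.139, 0.005, 0.023]
force: [0.6, -0.1, -0.1]
grip_width: 0.0939
time_s: 17.37
ee_pos: [0.3433, -0.2994, 0.2931]
eef_rot: [-3.132, 0.011, 0.022]
force: [0.1, 0.6, 0.1]
grip_width: 0.0941
[ 0.34343856 -0.29903694  0.29345195] [ 0.64820271 -0.27245779  0.47842045] 0.008147039615661407
```

View pics/m9.png

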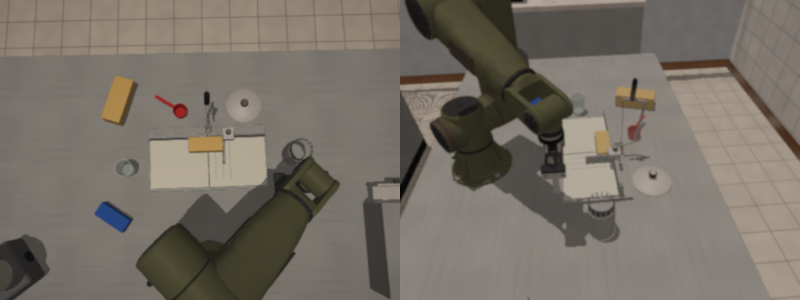

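Run:
```python
from h import *
i=load('top9.png')['pixels']
cv2.imwrite('pics/t9c.png',cv2.resize(i[100:250,120:380],None,fx=3,fy=3,interpolation=cv2.INTER_CUBIC))
```

```text
(no output)
```

View pics/t9c.png

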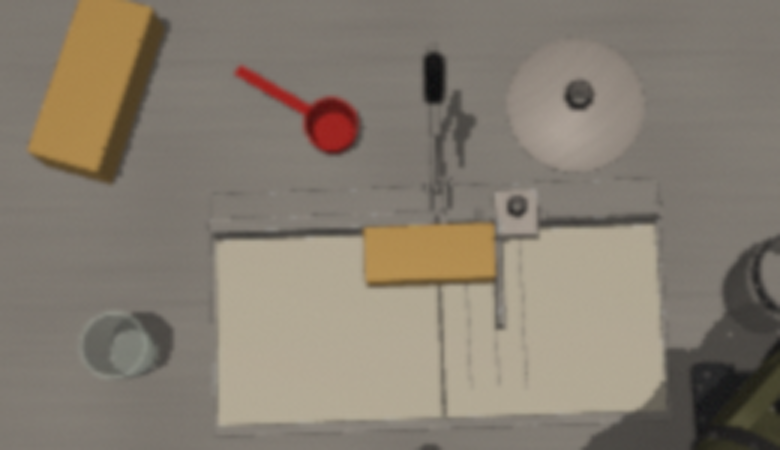

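The final top view shows the stop in the middle notch (plate over the mid line, crop px 500). The cheese (crop 365–496, 225–285) is flush with the fence and against the stop. Everything else is at the same pixels as in the first picture, and the arm is clear.

```bash
python3 -c "
from station import ctrl
print(ctrl.hand_in())"
```

```text
the job is handed in; nothing more can be done
None
```

The cheese cutter is ready and the job is handed in, at about 17.5 s of the 64 s.

- **Stop:** I pushed it with the closed fingertips past the first notch into the middle one. The push force dropped to zero there, then rose again on the ramp. After I backed off, the face measured y = -60.6 mm against the line at -60.2 mm.
- **Cheese:** I pushed the small yellow block to the fence with open fingers, then along it until it hit the stop. I then pressed it once more to the fence, because one picture hinted at a 1–2 mm gap. In the last measurement it is parallel to the fence, about 21 to 79 mm in x and centred at y ≈ 9.4 mm (10 expected).
- **Everything else:** the other things are at the same pixels as in the first picture. The arm is clear and touching nothing.

**Uncertain points:**
- The cheese positions varied by about 2 mm between views. Its rounded edges would hide a gap of under 1 mm at the stop.
- The first press against the fence came harder than I meant, with a wrist reading of about 40 N along x. That was through the fingertips and below the 120 N wrist limit.

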